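Set and lock the divider of a casting mould

TASK

Get the grey casting mould ready for the next pour. First lift the leftover terracotta block out of the mould and set it down gently, upright, on a free part of the plywood drying board; then turn the adjuster knob in small steps until the divider's pointer is in line with the tall thin fin on the mould's ledge (not the low flat mark); last push the sprung lock knob down and, while it is down, turn it clockwise as far as it goes, so that it stays down when released. Leave all the other loose things where they are.

Things in the scene. Friction and masses are not known exactly. Their poses are not given: they have to be found in the camera images.
- mould: Grey open casting mould, fixed: 170 (x) by 260 (y) by 55 mm high, walls and floor 12 mm thick. Origin: centre of its underside, z up. Two housings 66 mm high on its -x side carry knobs with vertical axes at x = -112 mm: adjuster at y = -60 mm, lock at y = +60 mm. On its +x side a dark steel ledge, top 55 mm high, x 84 to 116 mm, carries two marks.
- pointer_tip (a point): Tip of the thin pointer (4 mm wide) on the +x end of the steel divider plate. The divider (10 mm thick, top 60 mm above the bench) spans the mould and slides along the mould's y. The tip lies at x = 102 mm, 58 mm high in the mould's frame; its axes are the mould's.
- divider (a joint): Position of the divider along the mould's y, m; 0 with the pointer at the middle of the mould, positive towards the mould's +y; moves only with the adjuster, range -0.062 to 0.062.
- adjuster (a joint): Angle of the adjuster knob, rad, growing clockwise seen from above, -5.1 to 5.1. Rack and pinion: each radian clockwise moves the divider 12 mm towards the mould's -y. It stays where it is left.
- adjuster_grip (a point): Grip point on the adjuster knob's vertical axis, 100 mm above the bench. Black knob: 44 mm disc (66 to 74 mm high) with a straight grip bar on top, 42 mm long, 14 mm thick, from 74 to 106 mm high. The bar lies along this point's x axis, which turns with the knob; z up.
- lock_grip (a point): Grip point on the lock knob's vertical axis, 109 mm above the bench when up. Black wing, 38 mm long, 12 mm thick, from 88 to 116 mm high when up, on a 22 mm collar and a 14 mm steel stem. The wing lies along this point's x axis, which turns with the knob; z up.
- lock_push (a joint): How far the lock knob is pushed down, m: 0 up, 0.010 fully down. A spring pushes it up (about 4 N up, 10 N fully down). Turned home and released it stays about 0.0055 down, held by its bayonet.
- lock_turn (a joint): Angle of the lock knob, rad, growing clockwise seen from above: 0 to 1.25 (stop). While the knob is up the bayonet blocks it after about 0.15; it turns on only when pushed fully down.
- mark_fin: The mark to set to: upright thin bare-metal fin, 4 mm thick (along y), 12 mm deep, 35 mm tall above the ledge, on a 16 mm foot, fixed on the ledge at x = 111 mm of the mould. Origin: centre of its underside; axes as the mould's. The pointer is in line when it has the same y as this origin.
- mark_flat: The other mark, not to be used: low flat bare-metal block 14 by 26 by 10 mm, fixed on the ledge on the other side of the middle. Origin: centre of its underside.
- block: Leftover cast terracotta block, 45 by 45 by 80 mm tall, about 0.35 kg, loose, standing on the mould's floor in the +y part. Origin: centre of its underside.
- board: Plywood drying board on two battens, fixed: 240 (x) by 130 (y) mm, top 30 mm above the bench, to the left or right of the mould. Origin: centre of its underside; top surface at z = 30 mm.
- sample: Terracotta cylinder, 48 mm diameter, 50 mm tall, loose, standing on the drying board. Bystander. Origin: centre of its underside.
- crate: Wooden crate of offcuts, fixed, 200 (x) by 130 (y) by 50 mm, on the side of the mould where the board is not. Origin: centre of its underside.
- brush: Hand brush lying on the bench on the robot's side of the mould. Bystander.
- offcut: Wooden offcut 100 by 40 by 24 mm, lying at the far left, left of the board or crate. Bystander. Origin: centre of its underside.
- wrench: Steel wrench lying on the robot's side of the mould. Bystander.
- tin: Steel tin, 72 mm diameter, 90 mm tall, beyond the board or the crate. Bystander.
- paver: Concrete paver 60 by 120 by 40 mm, beyond the board or the crate. Bystander.
Mind the look-alikes: they are no part of the job. Leave any blue look-alike of the block alone.

How it is judged:
By the outcome, as a careful person would: the job done as asked, in the order asked, and still so for the second after the job is handed in, with the robot touching nothing.
It also fails if it takes over 72 s, if anything falls off the work surface, if the arm or the gripper's body presses on something with over 40 N, if the wrist force passes 120 N, or if a joint passes its speed limit or range.

ROBOT

A 6-joint arm with a two-finger parallel gripper is mounted at the origin on the work surface. World frame = base frame: x ahead of the robot, y to its left, z up, the work surface at z = 0. Lengths are in m, angles in rad, forces in N, time in s.
With the tool pointing down it reaches from about 0.325 to 0.925 m from the base axis. Payload 3.1 kg.
Tool frame: the origin (TCP) lies between the finger pads; the fingertips stand 14 mm ahead of it and the grasp point (between the pads) lies 5 mm behind it; z points along the fingers, y is the line along which they close (so a half turn about z gives the same grasp; the last joint's range is limited). The gripper opens to 85 mm and grips with 20 to 120 N. Pads are 22 mm wide; open, the fingers measure 114 mm over their backs; the gripper's body (76 mm by 85 mm) begins 54 mm behind the grasp point. The pads swing forward as they close: fully open they stand 13 mm farther back than shut.
Start: joints at [1.059, 0.217, 1.613, -0, 1.311, -0.112], TCP at [0.243, 0.576, 0.245] pointing down, gripper open.
Joint ranges: [-2.75, 2.75], [-0.78, 2.1], [0.31, 2.55], [-1.13, 4.27], [0.13, 2.63], [-2.58, 2.58]. Speed limits (rad/s): [2.79, 2.79, 3.14, 3.14, 3.14, 3.14].

INTERFACE

Orientations are given as a 3x3 rotation matrix whose columns are the frame's x, y, z axes.
In Python, from cell import env gives the robot as it stands.
- The arm moves only by the tool send_rows, never from a script. Its argument "rows" is a list of rows, each an object with "offset": the shift along the tool's x, y, z in cm, a list of three; "angular": the turn, a rotation vector about the tool's x, y, z in degrees, a list of three; "grip": the finger opening in cm, from 0 to 8.54. A call has 1 to 5 rows; each row shifts and turns the commanded pose from where the row before left it, along the tool's axes as they then stand; what a row does not reach is not made up. A row lasts 1/12 s, in which the tool goes at most 41.7 mm and 7.16 degrees, less where a joint would pass 70% of its speed; a pose out of reach is approached as far as the arm can. A call is refused whole if a number of a shift passes 4.17 or a number of a turn 7.16, either way. A call with a gripper value outside its range is refused whole. The fingers move at their own pace and stop on an object; "force" is the grip in N (left out, the last holds). Time passes only in rows, so rows that do not move let the fingers close. It gives the time, the measured TCP pose, the force, the opening and the grip force at its end, in the units of the state.
- env.sense(): the state, without advancing time (a new reading comes with each control period).
- env.camera(name): name is "side" or "top" or "wrist"; returns a dict with "frame" (420x560x3 uint8, red, green, blue), "intrinsics" (3x3 intrinsics, pixels), "extrinsics" (4x4, takes a point from world to camera coordinates). Camera axes: x right, y up, looking along -z (the intrinsics and any distortion apply to the point x, -y, -z); pixel columns grow to the right and rows downward; lengths in m; the calibration is good to about 2 mm. A picture is of the moment at which its call begins. There is no depth.
- env.hand_in(): hands the job in; it is judged then, once.
The state is a dict: "clock": time; "qpos": joint angles; "joint_velocities": joint speeds; "tau": joint torques, N m; "eef_pos": TCP position; "tcp_rot": TCP orientation; "wrist_force": force on the tool from outside, world axes, zero at the start; "moment": the same for the moment, N m; "opening": opening from 0.0 (shut) to 1.0 (fully open); "grip_force": force on a finger pad.
Only numpy, scipy, OpenCV 4.12 (cv2) and the standard library are available. Lean on these libraries where they do the work, as an engineer would, in place of code of your own. Each camera call takes 0.05 s, during which the arm holds its last target. There are 200 camera calls.

## Working session

There is one attempt and no reset: what is moved stays moved. The work goes in short steps, Python scripts to look and compute and a tool call to move; the robot and the scene stay as the last step left them, time stands still between calls to the robot, and variables do not carry over. Pictures are saved under pics/ and viewed, at most 10 in all, crops included, and the job is handed in when it is done.

Besides the shell and the picture viewer there is one more tool, called after "Emit:" by a JSON object that holds its "op" and its "data". send_rows: Moves the arm, as the interface text tells. Its arguments: {"type":"object","properties":{"rows":{"type":"array"},"force":{"type":"number"}},"required":["rows"]}

```bash
mkdir -p pics; cat > h.py <<'E'
import numpy as np,cv2
from cell import env
def shot(n,f):
    c=env.camera(n); cv2.imwrite('pics/%s.png'%f,c['frame'][:,:,::-1]); np.savez('pics/%s.npz'%f,K=c['intrinsics'],E=c['extrinsics'],**{k:v for k,v in c.items() if k not in('frame','intrinsics','extrinsics')}); return c
def ld(f):
    d=np.load('pics/%s.npz'%f); return d['K'],d['E']
def ray(f,u,v):
    K,E=ld(f); p=np.linalg.inv(K)@[u,v,1]; d=E[:3,:3].T@(p*[1,-1,-1]); return -E[:3,:3].T@E[:3,3],d/np.linalg.norm(d)
def atz(f,u,v,z):
    o,d=ray(f,u,v); return o+d*(z-o[2])/d[2]
def tri(*obs):
    A=0;b=0
    for f,u,v in obs:
        o,d=ray(f,u,v);P=np.eye(3)-np.outer(d,d);A=A+P;b=b+P@o
    x=np.linalg.solve(A,b); return x
def proj(f,X):
    K,E=ld(f); p=E[:3,:3]@np.asarray(X)+E[:3,3]; p=K@(p*[1,-1,-1]); return p[:2]/p[2]
E
python3 - <<'E'
from h import *
for n in('top','side'):
    c=shot(n,n+'0'); print({k:v for k,v in c.items() if k!='frame'})
a=[cv2.imread('pics/%s0.png'%n) for n in('top','side')]
s=env.sense(); print(s['clock'],s['eef_pos'],s['tcp_rot'])
E
```

```text
{'intrinsics': array([[394.16108413,   0.        , 281.38570977],
       [  0.        , 394.16108413, 207.15868206],
       [  0.        ,   0.        ,   1.        ]]), 'extrinsics': array([[ 0.00278433, -0.9999427 , -0.01033625,  0.07683922],
       [ 0.99633569,  0.0018904 ,  0.08550801, -0.56054899],
       [-0.08548357, -0.01053646,  0.99628387, -1.0580209 ],
       [ 0.        ,  0.        ,  0.        ,  1.        ]])}
{'intrinsics': array([[453.49733132,   0.        , 281.49010581],
       [  0.        , 453.49733132, 207.17995202],
       [  0.        ,   0.        ,   1.        ]]), 'extrinsics': array([[ 0.98335793, -0.18156747,  0.00635949, -0.539533  ],
       [ 0.09518649,  0.54470748,  0.83320664, -0.18385506],
       [-0.15474729, -0.81873501,  0.55292518, -1.02461257],
       [ 0.        ,  0.        ,  0.        ,  1.        ]])}
0.1 [0.24288222 0.57509257 0.24406418] [[-9.21142295e-01  3.89224423e-01 -1.10498775e-03]
 [ 3.89225908e-01  9.21140247e-01 -1.95901180e-03]
 [ 2.55353453e-04 -2.23461848e-03 -9.99997471e-01]]
```

View pics/top0.png

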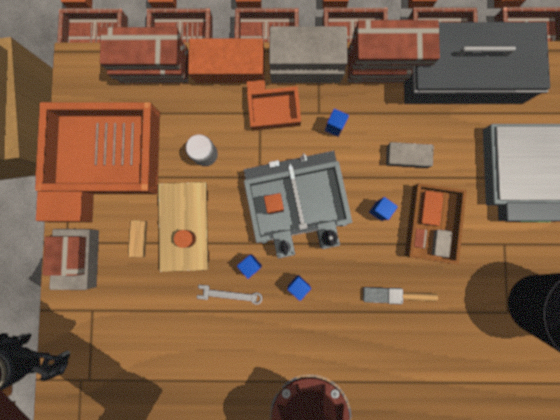

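View pics/side0.png

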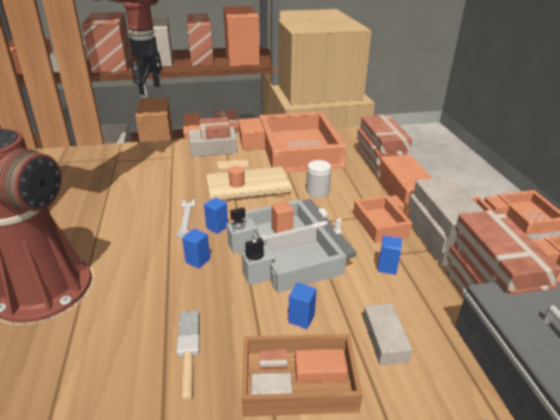

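Candidates in the top view: the terracotta block in the mould is at (273,203). The sample cylinder on the board is at (183,239), and the crate bricks are at (432,208). There are blue look-alikes at (337,122), (384,208), (249,266) and (299,288). By the description I choose (273,203), which is (283,217) in the side view. Next is a close crop to check that.

```bash
python3 - <<'E'
from h import *
t=cv2.imread('pics/top0.png')[145:265,230:365];s=cv2.imread('pics/side0.png')[190:290,215:365]
a=cv2.resize(t,(390*135//120,390),interpolation=3);a=cv2.resize(t,None,fx=2.9,fy=2.9,interpolation=2);b=cv2.resize(s,None,fx=2.7,fy=2.7,interpolation=2)
h=max(a.shape[0],b.shape[0]);o=np.zeros((h,a.shape[1]+b.shape[1],3),np.uint8);o[:a.shape[0],:a.shape[1]]=a;o[:b.shape[0],a.shape[1]:]=b
print(o.shape,a.shape);cv2.imwrite('pics/c0.png',o)
E
```

```text
(348, 797, 3) (348, 392, 3)
```

View pics/c0.png

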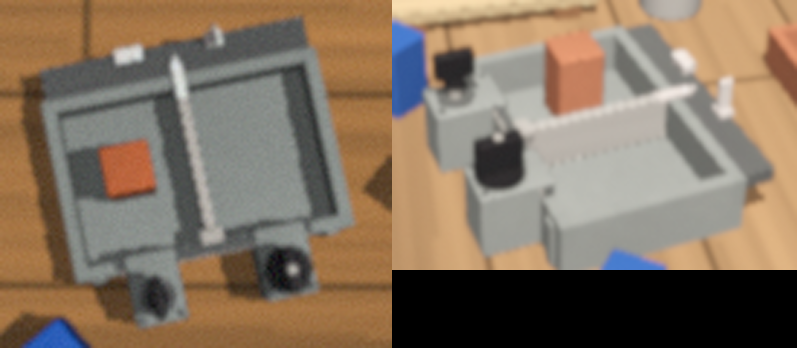

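The crop confirms the choice. The terracotta block stands in the mould's +y half at crop (129,167). The fin is the tall one at (216,38), right of the pointer tip (176,60). The flat mark is at (128,54).

```bash
python3 - <<'E'
from h import *
T=lambda u,v:('top0',230+u/2.9,145+v/2.9)
S=lambda u,v:('side0',215+(u-392)/2.7,190+v/2.7)
np.set_printoptions(precision=4,suppress=True)
print('block top tri',tri(T(129,167),S(574,48)))
bc=[atz(*T(*p),.092) for p in((101,146),(148,139),(156,187),(111,197))];print(np.array(bc),np.mean(bc,0))
rim=[atz(*T(*p),.055)[:2] for p in((42,102),(308,50),(352,228),(82,280))]
ref=np.array([[.085,.13],[.085,-.13],[-.085,-.13],[-.085,.13]])
rim=np.array(rim);A=ref-ref.mean(0);B=rim-rim.mean(0)
th=np.arctan2((A[:,0]*B[:,1]-A[:,1]*B[:,0]).sum(),(A*B).sum());c=rim.mean(0)
R=np.array([[np.cos(th),-np.sin(th)],[np.sin(th),np.cos(th)]]);print('mould',c,np.degrees(th),'resid',rim-(c+ref@R.T))
M=lambda x,y,z:np.r_[c+R@[x,y],z]
tm=lambda p:R.T@(p[:2]-c)
print('adj',M(-.112,-.06,.1),'lock',M(-.112,.06,.109))
print('adj tri',tri(T(290,268),S(499,145)),'lock tri',tri(T(156,292),S(453,65)))
print('tip tri',tri(T(175,58),S(692,90)),tm(atz(*T(175,58),.058)))
print('fin tri',tri(T(214,29),S(727,80)),tm(atz(*T(214,36),.07)))
# board
for u,v in((160,183),(206,183),(208,270),(159,270)): print('board',atz('top0',u,v,.03))
print('sample',tri(('top0',183,238),('side0',236,171)),atz('top0',183,238,.08))
print(tm(np.mean(bc,0)))
E
```

```text
block top tri [0.5672 0.0952 0.0917]
[[0.5851 0.1203 0.092 ]
 [0.5914 0.0784 0.092 ]
 [0.5486 0.0712 0.092 ]
 [0.5396 0.1111 0.092 ]] [0.5662 0.0953 0.092 ]
mould [0.5725 0.0346] 11.756570460609325 resid [[ 0.0011 -0.0021]
 [-0.0029  0.006 ]
 [-0.0015  0.0019]
 [ 0.0033 -0.0058]]
adj [ 0.4751 -0.0469  0.1   ] lock [0.4506 0.0706 0.109 ]
adj tri [ 0.478  -0.0462  0.099 ] lock tri [0.4546 0.0711 0.1023]
tip tri [0.6715 0.054  0.0598] [ 0.1005 -0.0011]
fin tri [0.692  0.0193 0.0926] [ 0.111  -0.0396]
board [0.6261 0.4127 0.03  ]
board [0.6262 0.2857 0.03  ]
board [0.3892 0.2758 0.03  ]
board [0.3887 0.4085 0.03  ]
sample [0.4745 0.3337 0.0756] [0.4748 0.3326 0.08  ]
[0.0062 0.0606]
```

Emit:
{"op": "send_rows", "data": {"rows": [{"offset": [-3.22, -2.11, 0], "angular": [0, 0, 0], "grip": 8.5}, {"offset": [-3.22, -2.11, 0], "angular": [0, 0, 0], "grip": 8.5}, {"offset": [-3.22, -2.11, 0], "angular": [0, 0, 0], "grip": 8.5}, {"offset": [-3.22, -2.11, 0], "angular": [0, 0, 0], "grip": 8.5}, {"offset": [-3.22, -2.11, 0], "angular": [0, 0, 0], "grip": 8.5}]}}

```text
clock: 0.52
eef_pos: [0.3507, 0.4142, 0.2447]
tcp_rot: [[-0.921, 0.389, -0.001], [0.389, 0.921, -0.001], [0.0, -0.001, -1.0]]
wrist_force: [-0.3, 0.8, 0.8]
opening: 0.999
grip_force: 0.0
```

Emit:
{"op": "send_rows", "data": {"rows": [{"offset": [-3.22, -2.11, 0], "angular": [0, 0, 0], "grip": 8.5}, {"offset": [-3.22, -2.11, 0], "angular": [0, 0, 0], "grip": 8.5}, {"offset": [-3.22, -2.11, 0], "angular": [0, 0, 0], "grip": 8.5}, {"offset": [-3.22, -2.11, 0], "angular": [0, 0, 0], "grip": 8.5}, {"offset": [-3.22, -2.11, 0], "angular": [0, 0, 0], "grip": 8.5}]}}

```text
clock: 0.93
eef_pos: [0.4581, 0.2542, 0.2449]
tcp_rot: [[-0.921, 0.389, -0.001], [0.389, 0.921, -0.0], [0.0, -0.0, -1.0]]
wrist_force: [0.4, 0.2, -0.4]
opening: 0.997
grip_force: 0.0
```

Emit:
{"op": "send_rows", "data": {"rows": [{"offset": [-3.22, -2.11, 0], "angular": [0, 0, 0], "grip": 8.5}, {"offset": [-3.22, -2.11, 0], "angular": [0, 0, 0], "grip": 8.5}, {"offset": [-3.22, -2.11, 0], "angular": [0, 0, 0], "grip": 8.5}, {"offset": [-3.22, -2.11, 0], "angular": [0, 0, 0], "grip": 8.5}, {"offset": [-3.22, -2.11, 0], "angular": [0, 0, 0], "grip": 8.5}]}}

```text
clock: 1.35
eef_pos: [0.5653, 0.0944, 0.2448]
tcp_rot: [[-0.921, 0.389, -0.001], [0.389, 0.921, 0.0], [0.001, -0.0, -1.0]]
wrist_force: [1.0, 1.0, -0.3]
opening: 0.997
grip_force: 0.0
```

Emit:
{"op": "send_rows", "data": {"rows": [{"offset": [0, 0, 0], "angular": [0, 0, 7.08], "grip": 8.5}, {"offset": [0, 0, 0], "angular": [0, 0, 7.08], "grip": 8.5}, {"offset": [0, 0, 0], "angular": [0, 0, 7.08], "grip": 8.5}, {"offset": [0, 0, 0], "angular": [0, 0, 7.08], "grip": 8.5}]}}

```text
clock: 1.68
eef_pos: [0.5647, 0.0956, 0.2445]
tcp_rot: [[-0.621, 0.784, -0.002], [0.784, 0.621, 0.0], [0.001, -0.001, -1.0]]
wrist_force: [0.8, -0.5, -0.5]
opening: 0.992
grip_force: 0.0
```

Emit:
{"op": "send_rows", "data": {"rows": [{"offset": [0, 0, 0], "angular": [0, 0, 7.08], "grip": 8.5}, {"offset": [0, 0, 0], "angular": [0, 0, 7.08], "grip": 8.5}, {"offset": [0, 0, 0], "angular": [0, 0, 7.08], "grip": 8.5}, {"offset": [0, 0, 0], "angular": [0, 0, 7.08], "grip": 8.5}, {"offset": [0, 0, 0], "angular": [0, 0, 0], "grip": 8.5}]}}

```text
clock: 2.1
eef_pos: [0.5645, 0.0962, 0.2446]
tcp_rot: [[-0.179, 0.984, -0.001], [0.984, 0.179, -0.0], [0.0, -0.001, -1.0]]
wrist_force: [-0.2, -0.3, 0.0]
opening: 0.996
grip_force: 0.0
```

```bash
python3 - <<'E'
from h import *
shot('wrist','w1'); s=env.sense(); print(s['clock'],s['qpos'],s['eef_pos'],s['tcp_rot'],s['wrist_force'])
print(ray('w1',280,207))
a=cv2.imread('pics/w1.png');cv2.imwrite('pics/w1b.png',cv2.resize(a,None,fx=1.42,fy=1.42,interpolation=2))
E
```

```text
2.15 [ 4.62116601e-02  1.07756690e-01  1.73903042e+00  1.49050572e-06
  1.29588709e+00 -1.38803105e-01] [0.56458868 0.0961844  0.2447142 ] [[-1.83960567e-01  9.82933031e-01 -1.08045538e-03]
 [ 9.82933613e-01  1.83960622e-01 -4.85291391e-05]
 [ 1.51060351e-04 -1.07094336e-03 -9.99999415e-01]] [-1.11695761  0.99980174  0.76661004]
(array([0.55181045, 0.16368976, 0.37206254]), array([ 0.04359183, -0.24894099, -0.96753715]))
```

View pics/w1b.png

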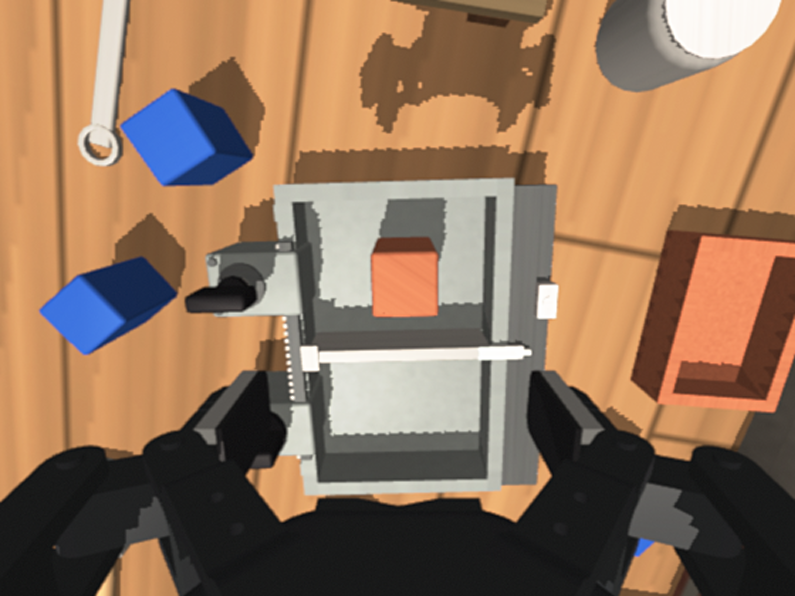

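The wrist view shows the block's top face at (371–437, 252–317), aligned with the fingers. The pointer tip is at (530,352), the flat mark is at (547,299), and the fin is hidden behind the right finger.

```bash
python3 - <<'E'
from h import *
np.set_printoptions(precision=4,suppress=True)
W=lambda u,v:('w1',u/1.42,v/1.42)
p=np.array([atz(*W(*q),.092) for q in((371,252),(437,252),(437,317),(371,316))]);print(p,p.mean(0))
print('tri',tri(W(404,284),('top0',230+129/2.9,145+167/2.9),('side0',215+(574-392)/2.7,190+48/2.7)))
e=lambda a,b:np.degrees(np.arctan2(*(b-a)[[1,0]]))
print('yaw',e(p[0],p[1]),e(p[3],p[2]))
r=[atz(*W(*q),.055) for q in((275,185),(514,178),(500,490),(307,495))];print(np.array(r))
print('mould yaw',e(r[0],r[1]),e(r[3],r[0])-90, np.mean(r,0))
s=env.sense();R=s['tcp_rot'];print('off tool cm',R.T@(np.r_[p.mean(0)[:2],.073]-s['eef_pos'])*100)
print('tip',atz(*W(530,352),.058))
E
```

```text
[[0.5425 0.1162 0.092 ]
 [0.5845 0.1238 0.092 ]
 [0.5935 0.0806 0.092 ]
 [0.5495 0.0733 0.092 ]] [0.5675 0.0985 0.092 ]
tri [0.5675 0.097  0.0899]
yaw 10.341107869295831 9.438367789381873
[[ 0.467   0.1446  0.055 ]
 [ 0.6313  0.1793  0.055 ]
 [ 0.6841 -0.0737  0.055 ]
 [ 0.5212 -0.1087  0.055 ]]
mould yaw 11.950634577344863 12.082531195773 [0.5759 0.0354 0.055 ]
off tool cm [ 0.1678  0.3453 17.1711]
tip [0.6752 0.0556 0.058 ]
```

Emit:
{"op": "send_rows", "data": {"rows": [{"offset": [0.1, 0.3, 2], "angular": [0, 0, 0], "grip": 8.5}, {"offset": [0, 0, 3.8], "angular": [0, 0, 0], "grip": 8.5}, {"offset": [0, 0, 3.8], "angular": [0, 0, 0], "grip": 8.5}, {"offset": [0, 0, 3.5], "angular": [0, 0, 0], "grip": 8.5}, {"offset": [0, 0, 2.5], "angular": [0, 0, 0], "grip": 8.5}]}}

```text
clock: 2.57
eef_pos: [0.5653, 0.0976, 0.0855]
tcp_rot: [[-0.185, 0.983, -0.005], [0.983, 0.185, -0.0], [0.001, -0.005, -1.0]]
wrist_force: [-0.1, -0.8, 0.3]
opening: 0.993
grip_force: 0.0
```

Emit:
{"op": "send_rows", "data": {"rows": [{"offset": [0, 0, 1.4], "angular": [0, 0, 0], "grip": 8.5}, {"offset": [0, 0, 0.6], "angular": [0, 0, 0], "grip": 8.5}, {"offset": [0, 0, 0], "angular": [0, 0, 0], "grip": 6}, {"offset": [0, 0, 0], "angular": [0, 0, 0], "grip": 5}, {"offset": [0, 0, 0], "angular": [0, 0, 0], "grip": 4}], "force": 40}}

```text
clock: 2.98
eef_pos: [0.5693, 0.0978, 0.0711]
tcp_rot: [[-0.182, 0.983, 0.003], [0.983, 0.182, 0.0], [-0.0, 0.003, -1.0]]
wrist_force: [0.3, 0.2, 0.9]
opening: 0.595
grip_force: 0.0
```

Emit:
{"op": "send_rows", "data": {"rows": [{"offset": [0, 0, 0], "angular": [0, 0, 0], "grip": 3}, {"offset": [0, 0, 0], "angular": [0, 0, 0], "grip": 3}, {"offset": [0, 0, 0], "angular": [0, 0, 0], "grip": 3}, {"offset": [0, 0, 0], "angular": [0, 0, 0], "grip": 3}, {"offset": [0, 0, 0], "angular": [0, 0, 0], "grip": 3}], "force": 40}}

```text
clock: 3.4
eef_pos: [0.5693, 0.0978, 0.0713]
tcp_rot: [[-0.182, 0.983, 0.004], [0.983, 0.182, 0.0], [-0.0, 0.004, -1.0]]
wrist_force: [-1.4, 0.2, 5.0]
opening: 0.523
grip_force: 42.3
```

Emit:
{"op": "send_rows", "data": {"rows": [{"offset": [0, 0, -1], "angular": [0, 0, 0], "grip": 3}, {"offset": [0, 0, -2], "angular": [0, 0, 0], "grip": 3}, {"offset": [0, 0, -3], "angular": [0, 0, 0], "grip": 3}, {"offset": [0, 0, -3], "angular": [0, 0, 0], "grip": 3}, {"offset": [0, 0, -2], "angular": [0, 0, 0], "grip": 3}]}}

```text
clock: 3.82
eef_pos: [0.5678, 0.0978, 0.1814]
tcp_rot: [[-0.182, 0.983, 0.001], [0.983, 0.182, 0.0], [-0.0, 0.001, -1.0]]
wrist_force: [0.3, 0.2, -3.0]
opening: 0.522
grip_force: 42.2
```

Emit:
{"op": "send_rows", "data": {"rows": [{"offset": [1.2, 0.3, -1], "angular": [0, 0, 0], "grip": 3}, {"offset": [2.4, 0.56, 0], "angular": [0, 0, 0], "grip": 3}, {"offset": [3, 0.7, 0], "angular": [0, 0, 0], "grip": 3}, {"offset": [3, 0.7, 0], "angular": [0, 0, 0], "grip": 3}, {"offset": [3, 0.7, 0], "angular": [0, 0, 0], "grip": 3}]}}

```text
clock: 4.23
eef_pos: [0.5724, 0.2285, 0.1878]
tcp_rot: [[-0.181, 0.984, -0.003], [0.984, 0.181, -0.0], [0.0, -0.003, -1.0]]
wrist_force: [-0.5, -0.5, -3.9]
opening: 0.521
grip_force: 42.1
```

Emit:
{"op": "send_rows", "data": {"rows": [{"offset": [3, 0.7, 0], "angular": [0, 0, 0], "grip": 3}, {"offset": [3, 0.7, 0], "angular": [0, 0, 0], "grip": 3}, {"offset": [3, 0.7, 0], "angular": [0, 0, 0], "grip": 3}, {"offset": [2.4, 0.5, 0], "angular": [0, 0, 0], "grip": 3}, {"offset": [0, 0, 0], "angular": [0, 0, 0], "grip": 3}]}}

```text
clock: 4.65
eef_pos: [0.5767, 0.3493, 0.1875]
tcp_rot: [[-0.186, 0.983, -0.003], [0.983, 0.186, 0.003], [0.003, -0.002, -1.0]]
wrist_force: [0.3, 0.3, -3.1]
opening: 0.522
grip_force: 42.1
```

```bash
python3 - <<'E'
from h import *
shot('wrist','w2');shot('side','s2');a=cv2.imread('pics/w2.png');b=cv2.imread('pics/s2.png')[60:270,150:430]
o=np.vstack([np.hstack([cv2.resize(a,(400,300)),cv2.resize(b,(400,300))])]);cv2.imwrite('pics/c2.png',o)
s=env.sense();print(s['eef_pos'],s['tcp_rot'],s['opening'],s['grip_force'],s['wrist_force'])
E
```

```text
[0.57709916 0.34482265 0.18728905] [[-0.18396352  0.98292745 -0.00332591]
 [ 0.98293234  0.18395819 -0.00184553]
 [-0.00120219 -0.00360865 -0.99999277]] 0.52206147053034 42.0690643787384 [ 0.55052946  0.23915915 -4.39719369]
```

View pics/c2.png

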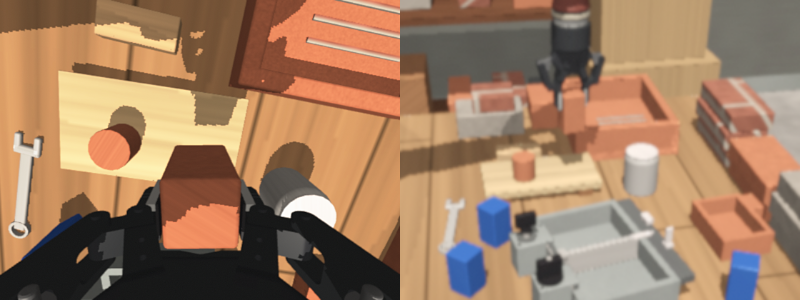

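The block hangs upright between the pads at (200,210) in the left half. It is over the free end of the board, clear of the sample (115,148) and the tin (300,195). I lower it now, ending in fine steps.

Emit:
{"op": "send_rows", "data": {"rows": [{"offset": [0, 0.2, 2], "angular": [0, 0, 0], "grip": 3}, {"offset": [0, 0, 3], "angular": [0, 0, 0], "grip": 3}, {"offset": [0, 0, 2.3], "angular": [0, 0, 0], "grip": 3}, {"offset": [0, 0, 1.2], "angular": [0, 0, 0], "grip": 3}, {"offset": [0, 0, 0.5], "angular": [0, 0, 0], "grip": 3}]}}

```text
clock: 5.17
eef_pos: [0.5781, 0.3419, 0.095]
tcp_rot: [[-0.18, 0.984, -0.007], [0.984, 0.18, -0.004], [-0.002, -0.008, -1.0]]
wrist_force: [-0.2, 0.6, -4.6]
opening: 0.522
grip_force: 42.0
```

Emit:
{"op": "send_rows", "data": {"rows": [{"offset": [0, 0, 0.2], "angular": [0, 0, 0], "grip": 3}, {"offset": [0, 0, 0.2], "angular": [0, 0, 0], "grip": 3}, {"offset": [0, 0, 0.1], "angular": [0, 0, 0], "grip": 3}, {"offset": [0, 0, 0], "angular": [0, 0, 0], "grip": 3}, {"offset": [0, 0, 0], "angular": [0, 0, 0], "grip": 3}]}}

```text
clock: 5.58
eef_pos: [0.5818, 0.3446, 0.0959]
tcp_rot: [[-0.181, 0.983, 0.002], [0.983, 0.181, 0.001], [0.001, 0.003, -1.0]]
wrist_force: [0.4, -0.5, -3.2]
opening: 0.52
grip_force: 42.0
```

Emit:
{"op": "send_rows", "data": {"rows": [{"offset": [0, 0, 0.15], "angular": [0, 0, 0], "grip": 3}, {"offset": [0, 0, 0.15], "angular": [0, 0, 0], "grip": 3}, {"offset": [0, 0, 0.1], "angular": [0, 0, 0], "grip": 3}, {"offset": [0, 0, 0], "angular": [0, 0, 0], "grip": 3}, {"offset": [0, 0, 0], "angular": [0, 0, 0], "grip": 3}]}}

```text
clock: 6.0
eef_pos: [0.5806, 0.3441, 0.0901]
tcp_rot: [[-0.182, 0.983, -0.0], [0.983, 0.182, -0.0], [-0.0, -0.0, -1.0]]
wrist_force: [-0.2, -0.2, -3.5]
opening: 0.519
grip_force: 42.0
```

Emit:
{"op": "send_rows", "data": {"rows": [{"offset": [0, 0, 0.1], "angular": [0, 0, 0], "grip": 3}, {"offset": [0, 0, 0], "angular": [0, 0, 0], "grip": 3}, {"offset": [0, 0, 0], "angular": [0, 0, 0], "grip": 3}]}}

```text
clock: 6.25
eef_pos: [0.581, 0.3443, 0.0895]
tcp_rot: [[-0.182, 0.983, 0.0], [0.983, 0.182, 0.0], [0.0, 0.0, -1.0]]
wrist_force: [0.4, -0.3, -3.1]
opening: 0.518
grip_force: 42.2
```

Emit:
{"op": "send_rows", "data": {"rows": [{"offset": [0, 0, 0], "angular": [0, 0, 0], "grip": 3}, {"offset": [0, 0, 0], "angular": [0, 0, 0], "grip": 3}]}}

```text
clock: 6.42
eef_pos: [0.581, 0.3443, 0.0895]
tcp_rot: [[-0.181, 0.983, 0.0], [0.983, 0.181, 0.0], [0.0, 0.0, -1.0]]
wrist_force: [0.1, 0.3, -1.8]
opening: 0.522
grip_force: 42.1
```

Force is easing, so contact is starting. One more millimetre, then release.

Emit:
{"op": "send_rows", "data": {"rows": [{"offset": [0, 0, 0.05], "angular": [0, 0, 0], "grip": 3}, {"offset": [0, 0, 0.05], "angular": [0, 0, 0], "grip": 3}, {"offset": [0, 0, 0], "angular": [0, 0, 0], "grip": 3}, {"offset": [0, 0, 0], "angular": [0, 0, 0], "grip": 3}]}}

```text
clock: 6.75
eef_pos: [0.581, 0.3443, 0.0895]
tcp_rot: [[-0.182, 0.983, 0.0], [0.983, 0.182, 0.0], [0.0, 0.0, -1.0]]
wrist_force: [-3.4, -1.2, 4.4]
opening: 0.519
grip_force: 43.0
```

Emit:
{"op": "send_rows", "data": {"rows": [{"offset": [0, 0, 0], "angular": [0, 0, 0], "grip": 4.6}, {"offset": [0, 0, 0], "angular": [0, 0, 0], "grip": 5}, {"offset": [0, 0, 0], "angular": [0, 0, 0], "grip": 6}, {"offset": [0, 0, 0], "angular": [0, 0, 0], "grip": 7}, {"offset": [0, 0, -0.5], "angular": [0, 0, 0], "grip": 7}]}}

```text
clock: 7.17
eef_pos: [0.5801, 0.3437, 0.092]
tcp_rot: [[-0.181, 0.983, -0.002], [0.983, 0.181, -0.001], [-0.001, -0.002, -1.0]]
wrist_force: [-0.0, -0.7, -0.5]
opening: 0.818
grip_force: 0.0
```

Emit:
{"op": "send_rows", "data": {"rows": [{"offset": [0, 0, -1.5], "angular": [0, 0, 0], "grip": 7}, {"offset": [0, 0, -3], "angular": [0, 0, 0], "grip": 7}, {"offset": [0, 0, -4], "angular": [0, 0, 0], "grip": 7}, {"offset": [0, 0, -4], "angular": [0, 0, 0], "grip": 7}, {"offset": [0, 0, -3], "angular": [0, 0, 0], "grip": 7}]}}

```text
clock: 7.58
eef_pos: [0.5821, 0.3448, 0.254]
tcp_rot: [[-0.181, 0.983, 0.005], [0.983, 0.181, 0.002], [0.001, 0.006, -1.0]]
wrist_force: [0.6, 1.3, 0.4]
opening: 0.818
grip_force: 0.0
```

Emit:
{"op": "send_rows", "data": {"rows": [{"offset": [-3.6, -1.2, 0], "angular": [0, 0, 0], "grip": 5}, {"offset": [-3.6, -1.2, 0], "angular": [0, 0, 0], "grip": 5}, {"offset": [-3.6, -1.2, 0], "angular": [0, 0, 0], "grip": 5}, {"offset": [-3.6, -1.2, 0], "angular": [0, 0, 0], "grip": 5}, {"offset": [-3.6, -1.2, 0], "angular": [0, 0, 0], "grip": 5}]}}

```text
clock: 8.0
eef_pos: [0.5544, 0.1549, 0.2502]
tcp_rot: [[-0.182, 0.983, 0.003], [0.983, 0.182, 0.0], [-0.0, 0.003, -1.0]]
wrist_force: [0.9, -0.9, -0.1]
opening: 0.584
grip_force: 0.0
```

Emit:
{"op": "send_rows", "data": {"rows": [{"offset": [-3.6, -1.2, 0], "angular": [0, 0, 0], "grip": 5}, {"offset": [-3.6, -1.2, 0], "angular": [0, 0, 0], "grip": 5}, {"offset": [-3.6, -1.2, 0], "angular": [0, 0, 0], "grip": 5}, {"offset": [-3.6, -1.2, 0], "angular": [0, 0, 0], "grip": 5}, {"offset": [-3.6, -1.2, 0], "angular": [0, 0, 0], "grip": 5}]}}

```text
clock: 8.42
eef_pos: [0.528, -0.0334, 0.2502]
tcp_rot: [[-0.182, 0.983, 0.003], [0.983, 0.182, -0.001], [-0.001, 0.003, -1.0]]
wrist_force: [1.0, -0.2, -0.2]
opening: 0.587
grip_force: 0.0
```

Emit:
{"op": "send_rows", "data": {"rows": [{"offset": [0, 0, 0], "angular": [0, 0, 0], "grip": 5}, {"offset": [0, 0, 0], "angular": [0, 0, 0], "grip": 5}, {"offset": [0, 0, 0], "angular": [0, 0, 0], "grip": 5}]}}

```text
clock: 8.67
eef_pos: [0.5285, -0.0316, 0.2495]
tcp_rot: [[-0.181, 0.984, 0.002], [0.984, 0.181, 0.0], [0.0, 0.002, -1.0]]
wrist_force: [0.0, 0.1, 0.1]
opening: 0.585
grip_force: 0.0
```

```bash
python3 - <<'E'
from h import *
shot('wrist','w3');shot('side','s3');a=cv2.imread('pics/w3.png');b=cv2.imread('pics/s3.png')[140:280,180:380]
a=cv2.resize(a,None,fx=1.42,fy=1.42,interpolation=2);b=cv2.resize(b[:70,20:],None,fx=1.0,fy=1.0)
a[-70:,:180]=b
cv2.imwrite('pics/w3b.png',a)
s=env.sense();print(s['clock'],s['eef_pos'],s['qpos'])
E
```

```text
8.7667 [ 0.52845474 -0.03051801  0.24892598] [-1.90560569e-01  8.61975497e-03  1.83510586e+00  4.60131966e-04
  1.29702319e+00 -3.74546879e-01]
```

View pics/w3b.png

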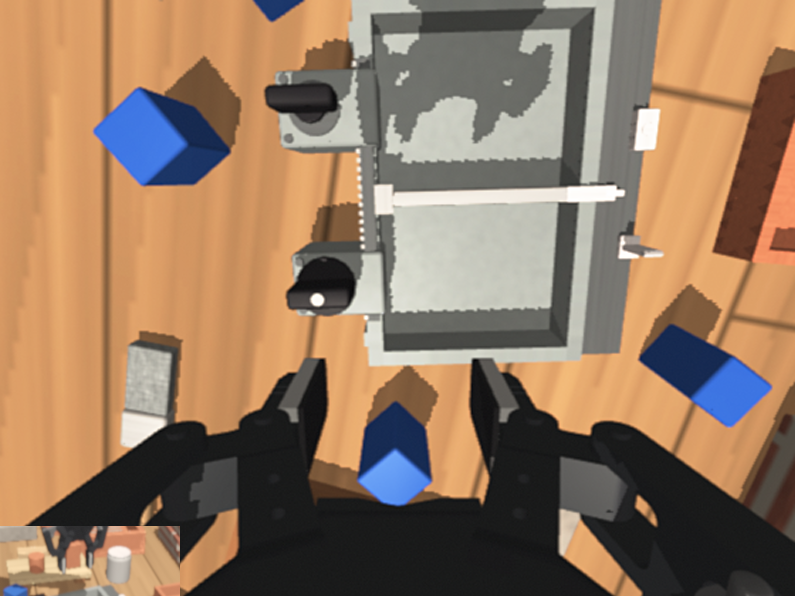

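The lock wing is at about (300,97) and the adjuster bar at about (320,296). The pointer tip is at (624,192) and the fin at (630–662,250). I'll zoom on these three.

```bash
python3 - <<'E'
from h import *
a=cv2.imread('pics/w3.png')
f=lambda x0,y0,w,h,k:cv2.resize(a[y0:y0+h,x0:x0+w],None,fx=k,fy=k,interpolation=cv2.INTER_CUBIC)
L=f(180,45,80,50,5);A=f(195,170,80,60,5);P=f(415,125,60,65,6)
o=np.zeros((560,780,3),np.uint8);o[:250,:400]=L;o[255:555,:400]=A;o[:390,410:770]=P
cv2.imwrite('pics/z3.png',o)
E
```

```text
(no output)
```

View pics/z3.png

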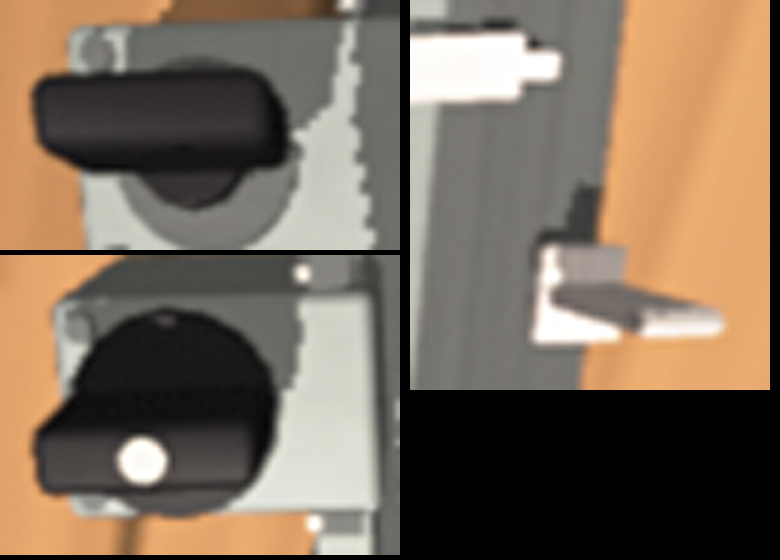

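```bash
python3 - <<'E'
from h import *
np.set_printoptions(precision=4,suppress=True)
L=lambda u,v:('w3',180+u/5,45+v/5);A=lambda u,v:('w3',195+u/5,170+(v-255)/5);P=lambda u,v:('w3',415+(u-410)/6,125+v/6)
th=np.radians(12.0);R=np.array([[np.cos(th),-np.sin(th)],[np.sin(th),np.cos(th)]])
tip=atz(*P(560,65),.058);ft=atz(*P(680,323),.090);fb=atz(*P(578,293),.057);fl=atz(*P(535,293),.057)
print('tip',tip,'fintop',ft,'foot',fb)
for n,x in(('top',ft),('foot',fb)): print(n,'mould delta mm',(R.T@(x-tip)[:2])*1000)
a=[atz(*A(*p),.106) for p in((40,435),(253,420),(245,490),(40,490))];l=[atz(*L(*p),.116) for p in((38,82),(262,72),(268,140),(45,145))]
e=lambda a,b:np.degrees(np.arctan2(*(b-a)[[1,0]]))
for n,q in(('adj',a),('lock',l)): print(n,np.array(q),np.mean(q,0),e(q[0],q[1]),e(q[3],q[2]))
# mould from tip/rim: rim inner/outer corners 1.42 view
W=lambda u,v:('w3',u/1.42,v/1.42)
r=[atz(*W(*q),.055) for q in((370,365),(577,360))];print('near rim',r,e(r[0],r[1]))
c=np.mean(r,0)[:2]+R@[0,.13];print('mould c',c,'adj',c+R@[-.112,-.06],'lock',c+R@[-.112,.06],'tip mould',R.T@(tip[:2]-c))
E
```

```text
tip [0.6765 0.0562 0.058 ] fintop [0.6915 0.0198 0.09  ] foot [0.6925 0.0198 0.057 ]
top mould delta mm [  7.1153 -38.7256]
foot mould delta mm [  8.0234 -38.9361]
adj [[ 0.4592 -0.0454  0.106 ]
 [ 0.497  -0.0356  0.106 ]
 [ 0.4975 -0.049   0.106 ]
 [ 0.4604 -0.0558  0.106 ]] [ 0.4785 -0.0465  0.106 ] 14.504691079541685 10.358666547303782
lock [[0.4364 0.0709 0.116 ]
 [0.4704 0.0786 0.116 ]
 [0.4726 0.0691 0.116 ]
 [0.4383 0.0621 0.116 ]] [0.4544 0.0702 0.116 ] 12.748995410981314 11.600949998116366
near rim [array([ 0.5198, -0.1086,  0.055 ]), array([ 0.6818, -0.0747,  0.055 ])] 11.836867374640436
mould c [0.5738 0.0355] adj [ 0.4767 -0.0465] lock [0.4517 0.0709] tip mould [ 0.1048 -0.0011]
```

Emit:
{"op": "send_rows", "data": {"rows": [{"offset": [-0.32, -2.65, 0], "angular": [0, 0, -7.07], "grip": 5}, {"offset": [0, 0, 0], "angular": [0, 0, -7.07], "grip": 5}, {"offset": [0, 0, 0], "angular": [0, 0, -7.07], "grip": 5}, {"offset": [0, 0, 0], "angular": [0, 0, -7.07], "grip": 5}, {"offset": [0, 0, 0], "angular": [0, 0, -7.07], "grip": 5}]}}

```text
clock: 9.18
eef_pos: [0.5028, -0.038, 0.2485]
tcp_rot: [[-0.723, 0.691, 0.0], [0.691, 0.723, 0.0], [0.0, 0.0, -1.0]]
wrist_force: [0.1, -0.1, 0.0]
opening: 0.588
grip_force: 0.0
```

Emit:
{"op": "send_rows", "data": {"rows": [{"offset": [0, 0, 0], "angular": [0, 0, -7.07], "grip": 5}, {"offset": [0, 0, 0], "angular": [0, 0, -7.07], "grip": 5}, {"offset": [0, 0, 0], "angular": [0, 0, -7.07], "grip": 5}, {"offset": [0, 0, 0], "angular": [0, 0, -7.07], "grip": 5}, {"offset": [0, 0, 0], "angular": [0, 0, -7.07], "grip": 5}]}}

```text
clock: 9.6
eef_pos: [0.5029, -0.0379, 0.2484]
tcp_rot: [[-0.989, 0.145, 0.0], [0.145, 0.989, 0.0], [0.0, 0.0, -1.0]]
wrist_force: [-0.2, -0.7, 0.6]
opening: 0.584
grip_force: 0.0
```

Emit:
{"op": "send_rows", "data": {"rows": [{"offset": [0, 0, 0], "angular": [0, 0, -7.07], "grip": 5}, {"offset": [0, 0, 0], "angular": [0, 0, -7.07], "grip": 5}, {"offset": [0, 0, 0], "angular": [0, 0, -7.07], "grip": 5}, {"offset": [0, 0, 0], "angular": [0, 0, 0], "grip": 5}, {"offset": [0, 0, 0], "angular": [0, 0, 0], "grip": 5}]}}

```text
clock: 10.02
eef_pos: [0.5028, -0.0383, 0.2484]
tcp_rot: [[-0.977, -0.213, -0.0], [-0.213, 0.977, 0.0], [-0.0, 0.0, -1.0]]
wrist_force: [-0.9, -0.4, 0.8]
opening: 0.583
grip_force: 0.0
```

```bash
python3 - <<'E'
from h import *
s=env.sense();np.set_printoptions(precision=4,suppress=True)
R=s['tcp_rot'];print(s['clock'],s['eef_pos'],R,s['qpos']);print('yaw y',np.degrees(np.arctan2(R[1,1],R[0,1])),'off cm',100*R.T@(np.array([.4775,-.0465,.095])-s['eef_pos']))
E
```

```text
10.0167 [ 0.5028 -0.0383  0.2484] [[-0.977  -0.2132 -0.    ]
 [-0.2132  0.977   0.0002]
 [-0.      0.0002 -1.    ]] [-0.2154 -0.0463  1.8902  0.0002  1.2977 -2.0011]
yaw y 102.31049069510166 off cm [ 2.6493 -0.2594 15.3362]
```

Emit:
{"op": "send_rows", "data": {"rows": [{"offset": [2.65, -0.26, 0], "angular": [0, 0, 0], "grip": 5}, {"offset": [0, 0, 3], "angular": [0, 0, 0], "grip": 5}, {"offset": [0, 0, 4], "angular": [0, 0, 0], "grip": 5}, {"offset": [0, 0, 4], "angular": [0, 0, 0], "grip": 5}, {"offset": [0, 0, 2.3], "angular": [0, 0, 0], "grip": 5}]}}

```text
clock: 10.43
eef_pos: [0.4748, -0.0466, 0.1117]
tcp_rot: [[-0.977, -0.212, -0.005], [-0.212, 0.977, 0.001], [0.004, 0.002, -1.0]]
wrist_force: [-0.6, 0.3, 0.5]
opening: 0.589
grip_force: 0.0
```

Emit:
{"op": "send_rows", "data": {"rows": [{"offset": [0, 0, 0.9], "angular": [0, 0, 0], "grip": 5}, {"offset": [0, 0, 0.5], "angular": [0, 0, 0], "grip": 5}, {"offset": [0, 0, 0.2], "angular": [0, 0, 0], "grip": 5}, {"offset": [0, 0, 0], "angular": [0, 0, 0], "grip": 5}, {"offset": [0, 0, 0], "angular": [0, 0, 0], "grip": 5}]}}

```text
clock: 10.85
eef_pos: [0.4792, -0.0481, 0.1013]
tcp_rot: [[-0.977, -0.214, 0.004], [-0.214, 0.977, -0.001], [-0.003, -0.002, -1.0]]
wrist_force: [0.2, 0.4, -0.8]
opening: 0.584
grip_force: 0.0
```

Emit:
{"op": "send_rows", "data": {"rows": [{"offset": [0, 0, 0], "angular": [0, 0, 0], "grip": 3}, {"offset": [0, 0, 0], "angular": [0, 0, 0], "grip": 2}, {"offset": [0, 0, 0], "angular": [0, 0, 0], "grip": 1.4}, {"offset": [0, 0, 0], "angular": [0, 0, 0], "grip": 1}, {"offset": [0, 0, 0], "angular": [0, 0, 0], "grip": 1}], "force": 25}}

```text
clock: 11.27
eef_pos: [0.478, -0.0471, 0.1005]
tcp_rot: [[-0.977, -0.213, 0.001], [-0.213, 0.977, 0.002], [-0.002, 0.001, -1.0]]
wrist_force: [-0.9, 3.3, 6.1]
opening: 0.16
grip_force: 27.4
```

Emit:
{"op": "send_rows", "data": {"rows": [{"offset": [0, 0, 0], "angular": [0, 0, 0], "grip": 1}, {"offset": [0, 0, 0], "angular": [0, 0, 0], "grip": 1}, {"offset": [0, 0, 0], "angular": [0, 0, 0], "grip": 1}]}}

```text
clock: 11.52
eef_pos: [0.478, -0.0471, 0.1005]
tcp_rot: [[-0.977, -0.213, 0.001], [-0.213, 0.977, 0.001], [-0.002, 0.001, -1.0]]
wrist_force: [-0.8, 3.7, 5.9]
opening: 0.158
grip_force: 27.4
```

Emit:
{"op": "send_rows", "data": {"rows": [{"offset": [0, 0, 0], "angular": [0, 0, 3], "grip": 1}, {"offset": [0, 0, 0], "angular": [0, 0, 5], "grip": 1}, {"offset": [0, 0, 0], "angular": [0, 0, 5], "grip": 1}, {"offset": [0, 0, 0], "angular": [0, 0, 5], "grip": 1}, {"offset": [0, 0, 0], "angular": [0, 0, 5], "grip": 1}]}}

```text
clock: 11.93
eef_pos: [0.478, -0.0471, 0.1005]
tcp_rot: [[-0.982, 0.189, 0.001], [0.189, 0.982, 0.001], [-0.001, 0.002, -1.0]]
wrist_force: [-0.4, 3.4, 5.5]
opening: 0.157
grip_force: 27.5
```

Emit:
{"op": "send_rows", "data": {"rows": [{"offset": [0, 0, 0], "angular": [0, 0, 5], "grip": 1}, {"offset": [0, 0, 0], "angular": [0, 0, 5], "grip": 1}, {"offset": [0, 0, 0], "angular": [0, 0, 5], "grip": 1}, {"offset": [0, 0, 0], "angular": [0, 0, 5], "grip": 1}, {"offset": [0, 0, 0], "angular": [0, 0, 5], "grip": 1}]}}

```text
clock: 12.35
eef_pos: [0.478, -0.047, 0.1005]
tcp_rot: [[-0.81, 0.586, 0.001], [0.586, 0.81, 0.001], [-0.0, 0.002, -1.0]]
wrist_force: [-1.6, 4.0, 5.8]
opening: 0.153
grip_force: 27.5
```

```bash
python3 - <<'E'
from h import *
s=env.sense();R=s['tcp_rot'];print('yaw y',np.degrees(np.arctan2(R[1,1],R[0,1])),s['eef_pos'],s['wrist_force'],s['moment'],s['grip_force'])
E
```

```text
yaw y 54.10985958080531 [ 0.47798002 -0.04704348  0.10046577] [-1.55710278  4.0442864   5.80045538] [0.6261259  0.20645093 0.06705813] 27.497607171535492
```

Emit:
{"op": "send_rows", "data": {"rows": [{"offset": [0, 0, 0], "angular": [0, 0, 5], "grip": 1}, {"offset": [0, 0, 0], "angular": [0, 0, 5], "grip": 1}, {"offset": [0, 0, 0], "angular": [0, 0, 5], "grip": 1}, {"offset": [0, 0, 0], "angular": [0, 0, 5], "grip": 1}, {"offset": [0, 0, 0], "angular": [0, 0, 5], "grip": 1}]}}

```text
clock: 12.77
eef_pos: [0.478, -0.047, 0.1005]
tcp_rot: [[-0.486, 0.874, 0.001], [0.874, 0.486, 0.002], [0.001, 0.002, -1.0]]
wrist_force: [-0.1, 3.6, 6.3]
opening: 0.156
grip_force: 27.5
```

Emit:
{"op": "send_rows", "data": {"rows": [{"offset": [0, 0, 0], "angular": [0, 0, 5], "grip": 1}, {"offset": [0, 0, 0], "angular": [0, 0, 5], "grip": 1}, {"offset": [0, 0, 0], "angular": [0, 0, 5], "grip": 1}, {"offset": [0, 0, 0], "angular": [0, 0, 5], "grip": 1}, {"offset": [0, 0, 0], "angular": [0, 0, 5], "grip": 1}]}}

```text
clock: 13.18
eef_pos: [0.478, -0.047, 0.1005]
tcp_rot: [[-0.072, 0.997, 0.001], [0.997, 0.072, 0.002], [0.002, 0.001, -1.0]]
wrist_force: [-1.1, 4.2, 4.9]
opening: 0.157
grip_force: 27.5
```

Emit:
{"op": "send_rows", "data": {"rows": [{"offset": [0, 0, 0], "angular": [0, 0, 5], "grip": 1}, {"offset": [0, 0, 0], "angular": [0, 0, 5], "grip": 1}, {"offset": [0, 0, 0], "angular": [0, 0, 5], "grip": 1}, {"offset": [0, 0, 0], "angular": [0, 0, 5], "grip": 1}, {"offset": [0, 0, 0], "angular": [0, 0, 5], "grip": 1}]}}

```text
clock: 13.6
eef_pos: [0.4782, -0.047, 0.1005]
tcp_rot: [[0.357, 0.934, 0.002], [0.934, -0.357, 0.002], [0.002, 0.001, -1.0]]
wrist_force: [-0.7, 4.2, 5.9]
opening: 0.154
grip_force: 27.5
```

Emit:
{"op": "send_rows", "data": {"rows": [{"offset": [0, 0, 0], "angular": [0, 0, 5], "grip": 1}, {"offset": [0, 0, 0], "angular": [0, 0, 5], "grip": 1}, {"offset": [0, 0, 0], "angular": [0, 0, 5], "grip": 1}, {"offset": [0, 0, 0], "angular": [0, 0, 5], "grip": 1}, {"offset": [0, 0, 0], "angular": [0, 0, 5], "grip": 1}]}}

```text
clock: 14.02
eef_pos: [0.4782, -0.047, 0.1005]
tcp_rot: [[0.718, 0.696, 0.002], [0.696, -0.718, 0.002], [0.002, 0.0, -1.0]]
wrist_force: [-0.3, 4.5, 5.4]
opening: 0.159
grip_force: 27.4
```

Emit:
{"op": "send_rows", "data": {"rows": [{"offset": [0, 0, 0], "angular": [0, 0, 5], "grip": 1}, {"offset": [0, 0, 0], "angular": [0, 0, 5], "grip": 1}, {"offset": [0, 0, 0], "angular": [0, 0, 5], "grip": 1}, {"offset": [0, 0, 0], "angular": [0, 0, 0], "grip": 1}, {"offset": [0, 0, 0], "angular": [0, 0, 0], "grip": 1}]}}

```text
clock: 14.43
eef_pos: [0.4782, -0.047, 0.1005]
tcp_rot: [[0.872, 0.489, 0.002], [0.489, -0.872, 0.002], [0.002, -0.001, -1.0]]
wrist_force: [-0.4, 4.1, 5.3]
opening: 0.154
grip_force: 27.3
```

```bash
python3 - <<'E'
from h import *
s=env.sense();R=s['tcp_rot'];print('yaw y',np.degrees(np.arctan2(R[1,1],R[0,1])),s['eef_pos'],s['wrist_force'],s['moment'],s['grip_force'])
a=shot('wrist','w4')['frame'];b=shot('top','t4')['frame'];c=shot('side','s4')['frame']
o=np.zeros((560,800,3),np.uint8)
o[:210,:280]=cv2.resize(a,(280,210),interpolation=cv2.INTER_AREA)
o[:300,290:790]=cv2.resize(b[140:215,250:375],None,fx=4,fy=4,interpolation=2)
o[310:550,290:690]=cv2.resize(c[205:265,270:370],None,fx=4,fy=4,interpolation=2)
cv2.imwrite('pics/z4.png',o[:,:,::-1])
E
```

```text
yaw y -60.69358372824 [ 0.47821077 -0.04702296  0.10048056] [-0.42839881  4.06225011  5.29034088] [ 0.62116567  0.15343593 -0.07748272] 27.338273227214813
```

View pics/z4.png

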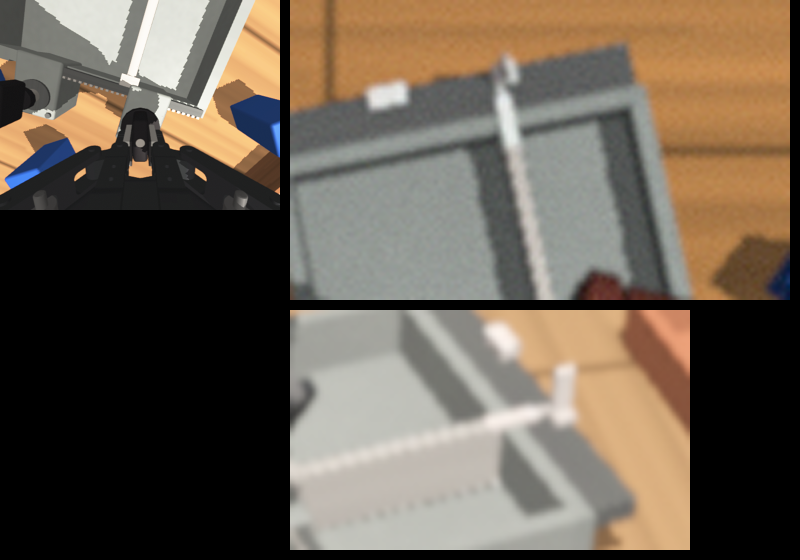

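Emit:
{"op": "send_rows", "data": {"rows": [{"offset": [0, 0, 0], "angular": [0, 0, 5], "grip": 1}, {"offset": [0, 0, 0], "angular": [0, 0, 5], "grip": 1}, {"offset": [0, 0, 0], "angular": [0, 0, 5], "grip": 1}, {"offset": [0, 0, 0], "angular": [0, 0, 4], "grip": 1}, {"offset": [0, 0, 0], "angular": [0, 0, 3], "grip": 1}]}}

```text
clock: 15.0
eef_pos: [0.4782, -0.0471, 0.1005]
tcp_rot: [[0.992, 0.125, 0.002], [0.125, -0.992, 0.001], [0.002, -0.001, -1.0]]
wrist_force: [-0.6, 4.1, 4.6]
opening: 0.155
grip_force: 27.4
```

Emit:
{"op": "send_rows", "data": {"rows": [{"offset": [0, 0, 0], "angular": [0, 0, 0], "grip": 1}, {"offset": [0, 0, 0], "angular": [0, 0, 0], "grip": 1}, {"offset": [0, 0, 0], "angular": [0, 0, 0], "grip": 2.5}, {"offset": [0, 0, 0], "angular": [0, 0, 0], "grip": 4}, {"offset": [0, 0, 0], "angular": [0, 0, 0], "grip": 5}]}}

```text
clock: 15.42
eef_pos: [0.4772, -0.048, 0.0991]
tcp_rot: [[0.992, 0.128, -0.0], [0.128, -0.992, -0.001], [-0.0, 0.0, -1.0]]
wrist_force: [-0.7, -0.6, -0.8]
opening: 0.564
grip_force: 0.0
```

Emit:
{"op": "send_rows", "data": {"rows": [{"offset": [0, 0, -1], "angular": [0, 0, 0], "grip": 5}, {"offset": [0, 0, -3], "angular": [0, 0, 0], "grip": 5}, {"offset": [0, 0, -4], "angular": [0, 0, 0], "grip": 5}, {"offset": [0, 0, -3], "angular": [0, 0, 0], "grip": 5}, {"offset": [0, 0, 0], "angular": [0, 0, 0], "grip": 5}]}}

```text
clock: 15.83
eef_pos: [0.4823, -0.0492, 0.2177]
tcp_rot: [[0.992, 0.128, 0.014], [0.128, -0.992, -0.004], [0.014, 0.006, -1.0]]
wrist_force: [0.8, 0.2, 1.2]
opening: 0.587
grip_force: 0.0
```

```bash
python3 - <<'E'
from h import *
s=env.sense();R=s['tcp_rot'];print(s['clock'],'yaw y',np.degrees(np.arctan2(R[1,1],R[0,1])),s['eef_pos'],s['qpos'])
a=shot('wrist','w5')
for n,X in(('fin',(.692,.0198,.09)),('finfoot',(.692,.0198,.057)),('adj',(.477,-.0465,.106)),('lock',(.4535,.0705,.116))):print(n,proj('w5',X))
E
```

```text
15.8333 yaw y -82.64247228354591 [ 0.48227533 -0.04916396  0.21770521] [-2.46327464e-01 -7.03522023e-02  1.97271852e+00 -2.92807703e-04
  1.22435967e+00  1.19611402e+00]
fin [218.65970923 -97.89350552]
finfoot [226.57699778 -67.49950438]
adj [275.82535513 221.11567777]
lock [124.97128963 235.07687795]
```

Emit:
{"op": "send_rows", "data": {"rows": [{"offset": [3.25, 0, -0.5], "angular": [0, 0, 0], "grip": 5}, {"offset": [3.25, 0, -0.5], "angular": [0, 0, 0], "grip": 5}, {"offset": [3.25, 0, -0.5], "angular": [0, 0, 0], "grip": 5}, {"offset": [3.25, 0, -0.5], "angular": [0, 0, 0], "grip": 5}, {"offset": [0, 0, 0], "angular": [0, 0, 0], "grip": 5}]}}

```text
clock: 16.3
eef_pos: [0.6107, -0.0309, 0.2288]
tcp_rot: [[0.992, 0.129, 0.003], [0.129, -0.992, 0.0], [0.003, 0.0, -1.0]]
wrist_force: [-0.7, -0.1, 0.3]
opening: 0.591
grip_force: 0.0
```

```bash
python3 - <<'E'
from h import *
a=shot('wrist','w6')['frame']
u,v=proj('w6',(.685,.02,.07));print(u,v)
x0=int(np.clip(u-45,0,470));y0=int(np.clip(v-35,0,350));print(x0,y0)
cv2.imwrite('pics/z6.png',cv2.resize(a[y0:y0+70,x0:x0+90,::-1],None,fx=8,fy=8,interpolation=2))
E
```

```text
234.62624745855805 112.85273077341013
189 77
```

View pics/z6.png

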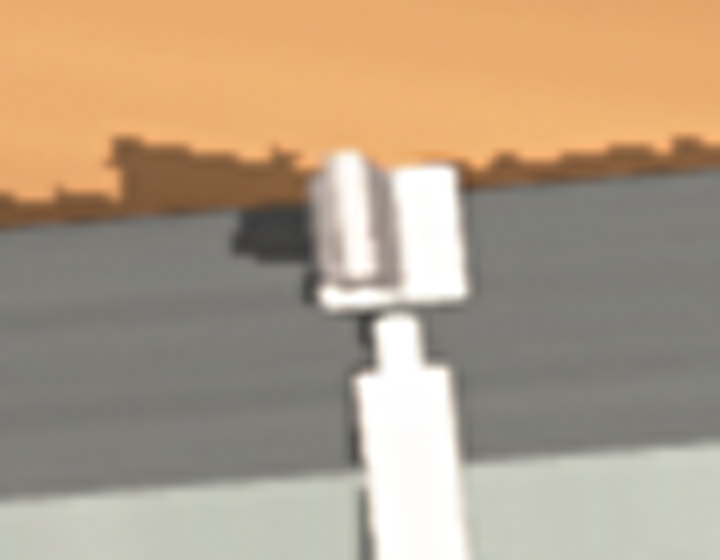

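The fin's foot spans (318–467, 300) at its front edge, with its top face centred near (357,215). The pointer tip is at (398,315), practically in line. I'll check it with numbers.

```bash
python3 - <<'E'
from h import *
np.set_printoptions(precision=2,suppress=True)
P=lambda u,v:('w6',189+u/8,77+v/8)
th=np.radians(12.0);R=np.array([[np.cos(th),-np.sin(th)],[np.sin(th),np.cos(th)]])
tip=atz(*P(397,318),.058)
for n,p,z in(('foot front',(393,299),.057),('foot ctr',(388,235),.057),('foot ctr60',(388,235),.060),('fin top',(356,217),.09),('ptr axis',(420,550),.059)):
    print(n,R.T@(atz(*P(*p),z)-tip)[:2]*1000)
# edges: foot y extents
print(R.T@(atz(*P(467,299),.057)-atz(*P(318,299),.057))[:2]*1000)
s=env.sense();T=s['tcp_rot'];print(100*T.T@(np.array([.4535,.0705,.20])-s['eef_pos']),s['eef_pos'])
E
```

```text
foot front [2.18 0.34]
foot ctr [9.24 0.1 ]
foot ctr60 [ 9.01 -0.28]
fin top [ 8.79 -0.99]
ptr axis [-26.4    0.21]
[ -1.39 -17.29]
[-13.99 -12.05   2.83] [ 0.61 -0.03  0.23]
```

Emit:
{"op": "send_rows", "data": {"rows": [{"offset": [-2.8, -2.41, 0], "angular": [0, 0, 0], "grip": 5}, {"offset": [-2.8, -2.41, 0], "angular": [0, 0, 0], "grip": 5}, {"offset": [-2.8, -2.41, 0], "angular": [0, 0, 0], "grip": 5}, {"offset": [-2.8, -2.41, 0], "angular": [0, 0, 0], "grip": 5}, {"offset": [-2.8, -2.41, 0], "angular": [0, 0, 0], "grip": 5}]}}

```text
clock: 16.77
eef_pos: [0.4483, 0.0707, 0.2275]
tcp_rot: [[0.992, 0.127, -0.004], [0.127, -0.992, -0.0], [-0.004, -0.0, -1.0]]
wrist_force: [0.4, 1.1, 0.3]
opening: 0.583
grip_force: 0.0
```

Emit:
{"op": "send_rows", "data": {"rows": [{"offset": [0, 0, 0], "angular": [0, 0, -7.1], "grip": 5}, {"offset": [0, 0, 0], "angular": [0, 0, -7.1], "grip": 5}, {"offset": [0, 0, 0], "angular": [0, 0, -7.1], "grip": 5}, {"offset": [0, 0, 0], "angular": [0, 0, -7.1], "grip": 5}, {"offset": [0, 0, 0], "angular": [0, 0, -7.1], "grip": 5}]}}

```text
clock: 17.18
eef_pos: [0.4497, 0.0702, 0.2279]
tcp_rot: [[0.729, 0.685, -0.003], [0.685, -0.729, -0.0], [-0.002, -0.002, -1.0]]
wrist_force: [1.1, 0.1, -0.3]
opening: 0.585
grip_force: 0.0
```

Emit:
{"op": "send_rows", "data": {"rows": [{"offset": [0, 0, 0], "angular": [0, 0, -7.1], "grip": 5}, {"offset": [0, 0, 0], "angular": [0, 0, -7.1], "grip": 5}, {"offset": [0, 0, 0], "angular": [0, 0, -7.1], "grip": 5}, {"offset": [0, 0, 0], "angular": [0, 0, -7.1], "grip": 5}, {"offset": [0, 0, 0], "angular": [0, 0, -7.1], "grip": 5}]}}

```text
clock: 17.6
eef_pos: [0.4498, 0.0701, 0.2278]
tcp_rot: [[0.196, 0.981, -0.003], [0.981, -0.196, -0.0], [-0.001, -0.003, -1.0]]
wrist_force: [-0.3, -0.2, 0.4]
opening: 0.587
grip_force: 0.0
```

Emit:
{"op": "send_rows", "data": {"rows": [{"offset": [0, 0, 0], "angular": [0, 0, -7.1], "grip": 5}, {"offset": [0, 0, 0], "angular": [0, 0, -7.1], "grip": 5}, {"offset": [0, 0, 0], "angular": [0, 0, -7.1], "grip": 5}, {"offset": [0, 0, 0], "angular": [0, 0, -7.1], "grip": 5}, {"offset": [0, 0, 0], "angular": [0, 0, -7.1], "grip": 5}]}}

```text
clock: 18.02
eef_pos: [0.4498, 0.0701, 0.2278]
tcp_rot: [[-0.41, 0.912, -0.003], [0.912, 0.41, -0.0], [0.001, -0.003, -1.0]]
wrist_force: [-0.6, -0.4, 0.4]
opening: 0.587
grip_force: 0.0
```

Emit:
{"op": "send_rows", "data": {"rows": [{"offset": [0, 0, 0], "angular": [0, 0, -7.1], "grip": 5}, {"offset": [0, 0, 0], "angular": [0, 0, -7.1], "grip": 5}, {"offset": [0, 0, 0], "angular": [0, 0, -7.1], "grip": 5}, {"offset": [0, 0, 0], "angular": [0, 0, -7.1], "grip": 5}, {"offset": [0, 0, 0], "angular": [0, 0, -7.1], "grip": 5}]}}

```text
clock: 18.43
eef_pos: [0.4498, 0.0701, 0.2278]
tcp_rot: [[-0.863, 0.505, -0.003], [0.505, 0.863, -0.0], [0.003, -0.002, -1.0]]
wrist_force: [0.4, -0.9, 0.7]
opening: 0.582
grip_force: 0.0
```

Emit:
{"op": "send_rows", "data": {"rows": [{"offset": [0, 0, 0], "angular": [0, 0, -7.1], "grip": 5}, {"offset": [0, 0, 0], "angular": [0, 0, -7.1], "grip": 5}, {"offset": [0, 0, 0], "angular": [0, 0, -7.1], "grip": 5}, {"offset": [0, 0, 0], "angular": [0, 0, -7.1], "grip": 5}, {"offset": [0, 0, 0], "angular": [0, 0, -7.1], "grip": 5}]}}

```text
clock: 18.85
eef_pos: [0.4498, 0.0701, 0.2278]
tcp_rot: [[-0.996, -0.091, -0.003], [-0.091, 0.996, -0.0], [0.003, -0.0, -1.0]]
wrist_force: [0.7, -0.5, 1.1]
opening: 0.585
grip_force: 0.0
```

Emit:
{"op": "send_rows", "data": {"rows": [{"offset": [0, 0, 0], "angular": [0, 0, -7.1], "grip": 5}, {"offset": [0, 0, 0], "angular": [0, 0, 0], "grip": 5}, {"offset": [0, 0, 0], "angular": [0, 0, 0], "grip": 5}, {"offset": [0, 0, 0], "angular": [0, 0, 0], "grip": 5}]}}

```text
clock: 19.18
eef_pos: [0.451, 0.0703, 0.2286]
tcp_rot: [[-0.979, -0.205, -0.001], [-0.205, 0.979, -0.0], [0.001, 0.0, -1.0]]
wrist_force: [0.2, 0.2, 0.5]
opening: 0.586
grip_force: 0.0
```

```bash
python3 - <<'E'
from h import *
np.set_printoptions(precision=4,suppress=True)
shot('wrist','w7')
s=env.sense();T=s['tcp_rot'];print(s['clock'],s['eef_pos'],s['qpos'],np.degrees(np.arctan2(T[1,1],T[0,1])),100*T.T@(np.array([.453,.0705,.105])-s['eef_pos']))
a=cv2.imread('pics/w7.png');u,v=proj('w7',(.453,.0705,.116));print(u,v)
E
```

```text
19.2333 [0.4513 0.0703 0.2288] [ 0.0008 -0.1374  2.0117 -0.0001  1.2682 -1.7765] 101.83684893943706 [-0.1842 -0.0206 12.3834]
279.6675979920446 216.84766616901496
```

Emit:
{"op": "send_rows", "data": {"rows": [{"offset": [-0.15, 0, 2.5], "angular": [0, 0, 0], "grip": 5}, {"offset": [0, 0, 3.5], "angular": [0, 0, 0], "grip": 5}, {"offset": [0, 0, 3.2], "angular": [0, 0, 0], "grip": 5}, {"offset": [0, 0, 2], "angular": [0, 0, 0], "grip": 5}, {"offset": [0, 0, 0.9], "angular": [0, 0, 0], "grip": 5}]}}

```text
clock: 19.65
eef_pos: [0.4502, 0.0707, 0.1047]
tcp_rot: [[-0.979, -0.206, -0.007], [-0.206, 0.979, -0.0], [0.007, 0.001, -1.0]]
wrist_force: [-0.6, -0.1, -1.0]
opening: 0.583
grip_force: 0.0
```

Emit:
{"op": "send_rows", "data": {"rows": [{"offset": [0, 0, 0.4], "angular": [0, 0, 0], "grip": 4}, {"offset": [0, 0, 0], "angular": [0, 0, 0], "grip": 3}, {"offset": [0, 0, 0], "angular": [0, 0, 0], "grip": 2}, {"offset": [0, 0, 0], "angular": [0, 0, 0], "grip": 1.4}, {"offset": [0, 0, 0], "angular": [0, 0, 0], "grip": 0.8}], "force": 60}}

```text
clock: 20.07
eef_pos: [0.4551, 0.0708, 0.1062]
tcp_rot: [[-0.978, -0.207, 0.004], [-0.207, 0.978, 0.0], [-0.004, -0.001, -1.0]]
wrist_force: [0.5, -0.2, 2.8]
opening: 0.126
grip_force: 59.8
```

Emit:
{"op": "send_rows", "data": {"rows": [{"offset": [0, 0, 0], "angular": [0, 0, 0], "grip": 0.8}, {"offset": [0, 0, 0], "angular": [0, 0, 0], "grip": 0.8}, {"offset": [0, 0, 0], "angular": [0, 0, 0], "grip": 0.8}, {"offset": [0, 0, 0], "angular": [0, 0, 0], "grip": 0.8}]}}

```text
clock: 20.4
eef_pos: [0.455, 0.0708, 0.1054]
tcp_rot: [[-0.978, -0.207, 0.004], [-0.207, 0.978, 0.0], [-0.004, -0.001, -1.0]]
wrist_force: [1.8, 0.8, 3.4]
opening: 0.127
grip_force: 59.9
```

Emit:
{"op": "send_rows", "data": {"rows": [{"offset": [0, 0, 0.3], "angular": [0, 0, 0], "grip": 0.8}, {"offset": [0, 0, 0.3], "angular": [0, 0, 0], "grip": 0.8}, {"offset": [0, 0, 0.2], "angular": [0, 0, 0], "grip": 0.8}, {"offset": [0, 0, 0], "angular": [0, 0, 0], "grip": 0.8}, {"offset": [0, 0, 0], "angular": [0, 0, 0], "grip": 0.8}]}}

```text
clock: 20.82
eef_pos: [0.4551, 0.0708, 0.0974]
tcp_rot: [[-0.978, -0.207, 0.003], [-0.207, 0.978, 0.0], [-0.003, -0.001, -1.0]]
wrist_force: [1.3, 0.9, 8.0]
opening: 0.125
grip_force: 60.6
```

Emit:
{"op": "send_rows", "data": {"rows": [{"offset": [0, 0, 0.1], "angular": [0, 0, 0], "grip": 0.8}, {"offset": [0, 0, 0.1], "angular": [0, 0, 0], "grip": 0.8}, {"offset": [0, 0, 0], "angular": [0, 0, 0], "grip": 0.8}, {"offset": [0, 0, 0], "angular": [0, 0, 0], "grip": 0.8}, {"offset": [0, 0, 0], "angular": [0, 0, 0], "grip": 0.8}]}}

```text
clock: 21.23
eef_pos: [0.4552, 0.0708, 0.0962]
tcp_rot: [[-0.978, -0.207, 0.003], [-0.207, 0.978, 0.0], [-0.003, -0.001, -1.0]]
wrist_force: [-0.7, 1.0, 13.1]
opening: 0.127
grip_force: 61.5
```

Emit:
{"op": "send_rows", "data": {"rows": [{"offset": [0, 0, 0.1], "angular": [0, 0, 0], "grip": 0.8}, {"offset": [0, 0, 0], "angular": [0, 0, 0], "grip": 0.8}, {"offset": [0, 0, 0], "angular": [0, 0, 0], "grip": 0.8}]}}

```text
clock: 21.48
eef_pos: [0.4553, 0.0708, 0.0961]
tcp_rot: [[-0.978, -0.207, 0.002], [-0.207, 0.978, 0.0], [-0.002, -0.0, -1.0]]
wrist_force: [-3.1, 0.0, 18.9]
opening: 0.127
grip_force: 62.4
```

Emit:
{"op": "send_rows", "data": {"rows": [{"offset": [0, 0, 0], "angular": [0, 0, 3], "grip": 0.8}, {"offset": [0, 0, 0], "angular": [0, 0, 4], "grip": 0.8}, {"offset": [0, 0, 0], "angular": [0, 0, 4], "grip": 0.8}, {"offset": [0, 0, 0], "angular": [0, 0, 4], "grip": 0.8}, {"offset": [0, 0, 0], "angular": [0, 0, 0], "grip": 0.8}]}}

```text
clock: 21.9
eef_pos: [0.4553, 0.0704, 0.0961]
tcp_rot: [[-0.999, 0.055, 0.003], [0.055, 0.999, -0.001], [-0.003, -0.001, -1.0]]
wrist_force: [-3.9, -1.4, 18.5]
opening: 0.127
grip_force: 62.3
```

```bash
python3 - <<'E'
from h import *
s=env.sense();T=s['tcp_rot'];print(s['eef_pos'],np.degrees(np.arctan2(T[1,1],T[0,1])),s['wrist_force'],s['moment'],s['opening'])
E
```

```text
[0.45533561 0.07039765 0.09611888] 86.86554003921884 [-3.93447342 -1.43121302 18.46288278] [-0.21816305  0.58715977  0.01707612] 0.127176757912103
```

It is fully down (z no longer moves), and past the 0.15 rad block without moment. Keep turning.

Emit:
{"op": "send_rows", "data": {"rows": [{"offset": [0, 0, 0], "angular": [0, 0, 5], "grip": 0.8}, {"offset": [0, 0, 0], "angular": [0, 0, 5], "grip": 0.8}, {"offset": [0, 0, 0], "angular": [0, 0, 5], "grip": 0.8}, {"offset": [0, 0, 0], "angular": [0, 0, 5], "grip": 0.8}, {"offset": [0, 0, 0], "angular": [0, 0, 5], "grip": 0.8}]}}

```text
clock: 22.32
eef_pos: [0.4551, 0.0697, 0.0961]
tcp_rot: [[-0.881, 0.473, 0.002], [0.473, 0.881, -0.003], [-0.003, -0.001, -1.0]]
wrist_force: [-3.7, -3.9, 19.5]
opening: 0.129
grip_force: 62.4
```

Emit:
{"op": "send_rows", "data": {"rows": [{"offset": [0, 0, 0], "angular": [0, 0, 5], "grip": 0.8}, {"offset": [0, 0, 0], "angular": [0, 0, 5], "grip": 0.8}, {"offset": [0, 0, 0], "angular": [0, 0, 5], "grip": 0.8}, {"offset": [0, 0, 0], "angular": [0, 0, 5], "grip": 0.8}, {"offset": [0, 0, 0], "angular": [0, 0, 5], "grip": 0.8}]}}

```text
clock: 22.73
eef_pos: [0.4546, 0.0692, 0.0961]
tcp_rot: [[-0.599, 0.8, 0.0], [0.8, 0.599, -0.004], [-0.003, -0.002, -1.0]]
wrist_force: [-5.7, -4.8, 20.2]
opening: 0.128
grip_force: 62.6
```

Emit:
{"op": "send_rows", "data": {"rows": [{"offset": [0, 0, 0], "angular": [0, 0, 3], "grip": 0.8}, {"offset": [0, 0, 0], "angular": [0, 0, 2], "grip": 0.8}, {"offset": [0, 0, 0], "angular": [0, 0, 2], "grip": 0.8}, {"offset": [0, 0, 0], "angular": [0, 0, 0], "grip": 0.8}, {"offset": [0, 0, 0], "angular": [0, 0, 0], "grip": 0.8}]}}

```text
clock: 23.15
eef_pos: [0.4545, 0.0691, 0.0961]
tcp_rot: [[-0.501, 0.865, 0.0], [0.865, 0.501, -0.004], [-0.004, -0.002, -1.0]]
wrist_force: [-5.2, -5.9, 21.8]
opening: 0.129
grip_force: 62.6
```

```bash
python3 - <<'E'
from h import *
s=env.sense();T=s['tcp_rot'];print(s['eef_pos'],np.degrees(np.arctan2(T[1,1],T[0,1])),s['wrist_force'],s['moment'],s['opening'])
E
```

```text
[0.45445959 0.06905789 0.09606117] 30.073700612689514 [-5.24775645 -5.85421892 21.79656691] [-0.97389892  0.98847719  0.05612139] 0.12899501084797885
```

Emit:
{"op": "send_rows", "data": {"rows": [{"offset": [0, 0, 0], "angular": [0, 0, 2], "grip": 0.8}, {"offset": [0, 0, 0], "angular": [0, 0, 2], "grip": 0.8}, {"offset": [0, 0, 0], "angular": [0, 0, 2], "grip": 0.8}, {"offset": [0, 0, 0], "angular": [0, 0, 0], "grip": 0.8}, {"offset": [0, 0, 0], "angular": [0, 0, 0], "grip": 0.8}]}}

```text
clock: 23.57
eef_pos: [0.4544, 0.0691, 0.0961]
tcp_rot: [[-0.414, 0.91, 0.0], [0.91, 0.414, -0.006], [-0.005, -0.002, -1.0]]
wrist_force: [-5.2, -5.0, 20.2]
opening: 0.129
grip_force: 72.6
```

```bash
python3 - <<'E'
from h import *
s=env.sense();T=s['tcp_rot'];print(s['eef_pos'],np.degrees(np.arctan2(T[1,1],T[0,1])),s['wrist_force'],s['moment'],s['opening'])
E
```

```text
[0.45441029 0.06907926 0.09610475] 24.43994080730318 [-5.17202898 -4.95928275 20.18065001] [-0.82842142  0.94707522  1.46864336] 0.1291949816162481
```

The moment has risen to 1.5 N m, so the stop is reached. Release and retreat.

Emit:
{"op": "send_rows", "data": {"rows": [{"offset": [0, 0, 0], "angular": [0, 0, 0], "grip": 2}, {"offset": [0, 0, 0], "angular": [0, 0, 0], "grip": 3.5}, {"offset": [0, 0, 0], "angular": [0, 0, 0], "grip": 5}, {"offset": [0, 0, 0], "angular": [0, 0, 0], "grip": 5}, {"offset": [0, 0, -0.5], "angular": [0, 0, 0], "grip": 5}]}}

```text
clock: 23.98
eef_pos: [0.4507, 0.0707, 0.0961]
tcp_rot: [[-0.406, 0.914, -0.006], [0.914, 0.406, -0.0], [0.002, -0.006, -1.0]]
wrist_force: [-0.6, 0.3, 0.6]
opening: 0.585
grip_force: 0.0
```

Emit:
{"op": "send_rows", "data": {"rows": [{"offset": [0, 0, -2], "angular": [0, 0, 0], "grip": 5}, {"offset": [0, 0, -4], "angular": [0, 0, 0], "grip": 5}, {"offset": [0, 0, -4], "angular": [0, 0, 0], "grip": 5}, {"offset": [0, 0, -4], "angular": [0, 0, 0], "grip": 5}, {"offset": [0, 0, -2], "angular": [0, 0, 0], "grip": 5}]}}

```text
clock: 24.4
eef_pos: [0.4549, 0.0708, 0.2632]
tcp_rot: [[-0.406, 0.914, 0.006], [0.914, 0.406, -0.0], [-0.002, 0.005, -1.0]]
wrist_force: [1.0, 0.0, 0.5]
opening: 0.584
grip_force: 0.0
```

Emit:
{"op": "send_rows", "data": {"rows": [{"offset": [-4, 0, 0], "angular": [0, 0, 0], "grip": 5}, {"offset": [-4, 0, 0], "angular": [0, 0, 0], "grip": 5}, {"offset": [-1, 0, 0], "angular": [0, 0, 0], "grip": 5}, {"offset": [0, 0, 0], "angular": [0, 0, 0], "grip": 5}, {"offset": [0, 0, 0], "angular": [0, 0, 0], "grip": 5}]}}

```text
clock: 24.82
eef_pos: [0.489, -0.0115, 0.2572]
tcp_rot: [[-0.405, 0.914, -0.003], [0.914, 0.405, 0.001], [0.002, -0.002, -1.0]]
wrist_force: [-0.2, 0.8, 0.6]
opening: 0.584
grip_force: 0.0
```

```bash
python3 - <<'E'
from h import *
s=env.sense();print(s['clock'],s['eef_pos'],s['wrist_force'])
a=shot('wrist','w8')['frame'];b=shot('top','t8')['frame'];c=shot('side','s8')['frame']
print(proj('w8',(.4535,.0705,.111)),proj('w8',(.692,.0198,.07)))
o=np.zeros((590,790,3),np.uint8)
o[:300,:400]=cv2.resize(a,(400,300),interpolation=cv2.INTER_AREA)
o[:300,405:790]=cv2.resize(c[150:270,200:354],(385,300),interpolation=2)
o[305:585,:560]=cv2.resize(b[135:275,150:380],(560,280),interpolation=2)
cv2.imwrite('pics/z8.png',o[:,:,::-1])
E
```

```text
24.8167 [ 0.48903657 -0.0114572   0.25718272] [-0.159563    0.7808319   0.64342369]
[281.88093728 101.65822997] [462.01166365 242.95350522]
```

View pics/z8.png

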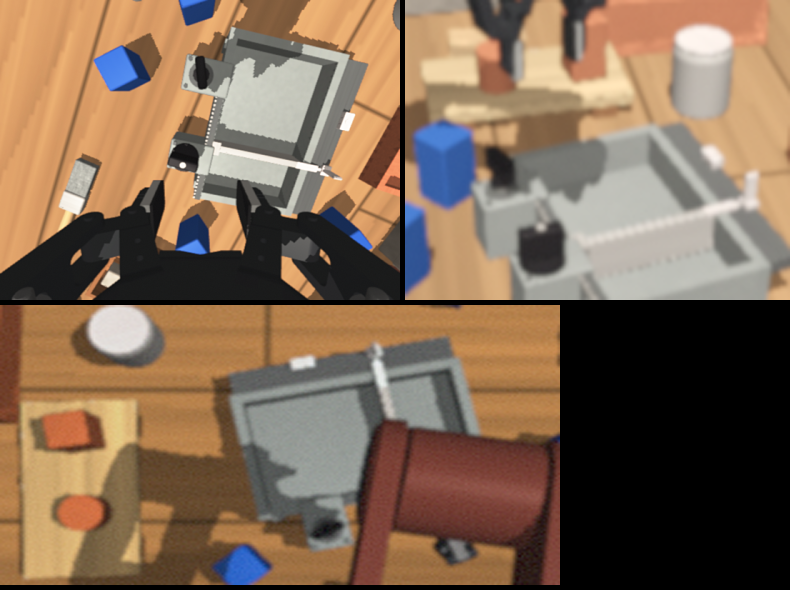

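The final view shows the block upright on the board at (70,430) in the lower picture. The pointer meets the fin (325,172 in the wrist view), and the lock wing is turned about 72° and sits low.

```bash
python3 -c "
from cell import env
print(env.hand_in())"
```

```text
the job is handed in; nothing more can be done
None
```

The job is handed in at about 25 s on the clock; no verdict came back. The block stands upright on the board, the pointer is in line with the tall fin to within about 1 mm, and the lock knob was pushed down, turned clockwise to its stop and released. I saw it sitting low in the last picture but did not measure how far down it stayed.

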